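# Clamp the tin and hold the sprung guard open at the mark

### The arm

A 7-joint arm with a two-finger parallel gripper is mounted at the origin on a cart in front of the work surface, level with it; the furniture and walls round the work are solid. World frame = base frame: x ahead of the robot, y to its left, z up, the work surface at z = 0. Lengths are in m, angles in rad, forces in N, time in s.
With the tool pointing down it reaches from about 0.425 to 1.025 m from the base axis. Payload 9.4 kg.
Tool frame: the origin (TCP) lies midway between the tips of the shut fingers; the grasp point (between the pads) lies r.hold_point_z behind it (r.hold_point_z is the distance from the TCP to the grasp point, in m); z points along the fingers, y is the line along which they close (so a half turn about z gives the same grasp; the last joint's range is limited). The gripper opens to 93 mm and grips with 3 to 60 N. Pads are 15 mm wide; open, the fingers measure 128 mm over their backs; the gripper's body (75 mm by 188 mm) begins 65 mm behind the grasp point.
Start: joints at [1.197, 0.599, -0.003, 1.599, 0.002, 0.943, -0.08], TCP at [0.212, -0.693, 0.219] pointing down, gripper open.
Joint ranges: [-2.57, 2.57], [-0.35, 1.97], [-1.29, 1.29], [0.11, 2.56], [-1.05, 4.19], [0.11, 1.86], [-2.63, 2.63]. Speed limits (rad/s): [2.22, 2.22, 3.01, 3.01, 3.14, 3.14, 3.14].

### API

Orientations are given as a unit quaternion [w, x, y, z].
In Python, from bench import status, eyes, r, spotter gives the robot as it stands.
- The arm moves only by the tool drive_tool, never from a script. Its argument "series" is a list that holds one entry, the list of rows, each a list of 5 numbers: the shift along the tool's x, y, z normalised to -1 to 1, where 1 is 50 mm, then the turn about the tool's z normalised to -1 to 1, where 1 is 0.08 rad, then the finger opening in mm, from 0 to 93. A call has 1 to 12 rows; each row shifts and turns the commanded pose from where the row before left it, along the tool's axes as they then stand; what a row does not reach is not made up. A row lasts 1/10 s, in which the tool goes at most 50 mm and 8.59 degrees, less where a joint would pass 70% of its speed; a pose out of reach is approached as far as the arm can. A call with a number of a shift or a turn outside -1 to 1 is refused whole. A call with a gripper value outside its range is refused whole. The fingers move at their own pace and stop on an object; "newtons" is the grip in N (left out, the last holds). Time passes only in rows, so rows that do not move let the fingers close. It gives the time, the measured TCP pose, the force, the opening and the grip force at its end, in the units of the state.
- status.observe(): the state, without advancing time (a new reading comes with each control period).
- eyes.capture(name): name is "scene" or "top" or "wrist"; returns (picture, depth): 480x640x3 uint8, red, green, blue; 480x640 float32, m along the optical axis (not along the pixel's ray), 0 where there is no reading.
- eyes.get_calibration(name): a dict with "fov_y" (degrees; the focal length in pixels is half the picture's height over the tangent of half this angle, whatever the lens; pixels are square), "cx", "cy" (the principal point, pixels), "eye" and "rotation" of the camera in the world; the wrist camera has in their place "tool_from_camera" (4x4, takes a point from camera to tool coordinates, whose origin is the TCP and whose axes are the flange's). Camera axes: x right, y down, z forward; pixel columns grow to the right and rows downward; lengths in m; the calibration is good to about 2 mm. A picture is of the moment at which its call begins: read the wrist's pose just before it. get_calibration takes no time and is no camera call.
- r.hand_in(): hands the job in; it is judged then, once.
Trained networks look in the newest picture that a camera, given by its name, has taken for a name from the list of things; names that differ only in an ending like _2 or _b are one class to them, and where a whole thing is asked for, a point or a joint stands for the part that bears it (a point fixed in the world has none). Each returns a list of dicts, best first, with "p" (0 to 1); they miss things now and then, are a little off and sometimes report something else, mostly with a low value. They report only what shows in the picture. A call takes as long as a camera call.
- spotter.spot_in(camera, target): "extent" ([left, top, right, bottom] in pixels, round what is visible of it).
- spotter.regions_of(camera, target): "mask" (480x640 bool, what is visible of it) and "extent" ([left, top, right, bottom] in pixels, round what is visible of it).
The state is a dict: "t": time; "joints": joint angles; "qvel": joint speeds; "tau": joint torques, N m; "eef_pos": TCP position; "ee_rot": TCP orientation; "ft_force": force on the tool from outside, world axes, zero at the start; "wrist_torque": the same for the moment, N m; "width": opening from 0.0 (shut) to 1.0 (fully open); "grip_force": force on a finger pad.
Only numpy, scipy, OpenCV 4.12 (cv2) and the standard library are available. Lean on these libraries where they do the work, as an engineer would, in place of code of your own. Each camera call takes 0.05 s, during which the arm holds its last target. There are 200 camera calls.

### The job

Get the tin ready for opening on the tin-opening station. First turn its crank clockwise until the jaw has closed on the tin and holds it firmly; then let go of the crank, pull the sprung clear guard out by its blue grip until the black pointer lines up with the red mark, and finish still holding it there, because it springs back if released. Keep the tin upright and leave the other things on the worktop alone.

Things in the scene. Friction and masses are not known exactly. Their poses are not given: they have to be found in the camera images.
- station: Tin-opening station, fixed. White base plate 12 mm thick, x -125..125, y -135..195 mm in its frame: origin on its underside below the clamped tin's place, +x away from the robot, +y left (turned somewhat about z), z up. Grey fixed jaw at y -64..-38 mm. Two aluminium guard rails along x at y = -56 and +56 mm, top 82 mm high. Grey gearbox with the crank on top at x 0, y 145 mm.
- tin: Food tin with a paper label, 76 mm diameter, 58 mm high, about 0.25 kg, loose, standing on the base plate (12 mm above the worktop) between the jaws, under the guard. Origin at the centre of its underside. It need not be grasped. When clamped its centre is near the station's x 0, y 0.
- jaw: Moving jaw: grey block 56 x 15 x 40 mm with black rubber face. Origin at the centre of the rubber face, 36 mm above the worktop; the face looks along the station's -y, to the tin. The crank moves it 8 mm per rad along the station's -y. With the tin held, the face is at about y = 38 mm in the station's frame.
- crank (a joint): Crank angle, rad; grows clockwise seen from above, which closes the jaw. At 0 the arm points along the station's -x and the jaw face is at station y 78 mm. Range 0..8.5, starts at 0..1.2; closes on the tin at about 5. Steady friction (4.5 N at the knob); stays where left. Once the tin is held it grows stiff quickly: 10 to 14 N at the knob is firm; let go, the tin stays held.
- crank_axis (a point): Point on the crank's vertical axis, 88 mm above the worktop (at the height of the knob's middle). Nothing stands there: the crank's steel hub and arm end 66 mm above the worktop.
- crank_knob (a point): Middle of the crank's black upright knob, a freely spinning round sleeve of 20 mm diameter from 66 to 111 mm above the worktop, 45 mm from the crank axis. Can be held from above and led round in a circle without turning the hand.
- guard: Clear guard plate 105 x 124 x 4 mm with blue edges, on the rails over the tin. Slides out along the station's -x, up to 90 mm, against a spring (3 N when closed, 0.5 N more per cm); springs back when released. Origin under the plate's centre, 82 mm above the worktop; axes parallel to the station's.
- guard_grip (a point): Centre of the guard's upright blue grip: 14 mm thick along the station's x, 56 mm wide along its y, 46 mm high, standing on the guard's front edge, from 86 to 132 mm above the worktop. Take it from above with the fingers before and behind it (closing along the station's x).
- pointer (a point): Outer tip of the black pointer, a 6 mm wide tab at the right edge of the guard, which moves with it.
- mark (a point): Inner tip of the red mark, a 6 mm wide line across the white strip beside the right rail. It stays put; its place along the strip differs each time, 38 to 62 mm out (along the station's -x) from where the pointer starts. The pointer lines up when both have the same x in the station's frame.
- mug: White mug, 78 x 116 x 101 mm, a bystander on the right. Origin at the centre of its underside.
- timer: Red and white egg timer, 66 mm diameter, 55 mm high, a bystander on the right. Origin at the centre of its underside.
- herb_jar: Herb jar with red lid, 47 mm diameter, 97 mm high, a bystander on the right. Origin at the centre of its underside.
- spoon: Teaspoon, 139 x 30 x 10 mm, a bystander lying on the right. Origin at the centre of its underside.

How it is judged:
By the outcome, as a careful person would: the job done as asked, in the order asked, and still so for the second after the job is handed in, while the arm keeps its last pose, push and grip.
It also fails if it takes over 53 s, if anything falls off the work surface, if the arm or the gripper's body presses on something with over 40 N, if the wrist force passes 120 N, or if a joint passes its speed limit or range.

## Working session

There is one attempt and no reset: what is moved stays moved. The work goes in short steps, Python scripts to look and compute and a tool call to move; the robot and the scene stay as the last step left them, time stands still between calls to the robot, and variables do not carry over. Pictures are saved under pics/ and viewed, at most 10 in all, crops included, and the job is handed in when it is done.

Besides the shell and the picture viewer there is one more tool, called after ">>>" by a JSON object that holds its "fn" and its "kwargs", one argument or row to a line. drive_tool: Moves the arm, as the interface text tells. Its arguments: {"type":"object","properties":{"series":{"type":"array"},"newtons":{"type":"number"}},"required":["series"]}

```bash
mkdir -p pics; ls; cat > h.py <<'E'
import numpy as np, cv2
from bench import status, eyes, r, spotter
from scipy.spatial.transform import Rotation as R
def quat(q): return R.from_quat([q[1],q[2],q[3],q[0]])
def cam(name):
    c=eyes.get_calibration(name); f=240/np.tan(np.radians(c["fov_y"])/2)
    if "eye" in c: return f,c["cx"],c["cy"],np.array(c["rotation"]),np.array(c["eye"])
    s=status.observe(); T=np.array(c["tool_from_camera"]); Q=quat(s["ee_rot"]).as_matrix()
    return f,c["cx"],c["cy"],Q@T[:3,:3],Q@T[:3,3]+np.array(s["eef_pos"])
def at_z(C,u,v,z):
    f,cx,cy,Rm,e=C; d=Rm@np.array([(u-cx)/f,(v-cy)/f,1]); return e+d*(z-e[2])/d[2]
def cloud(C,D):
    f,cx,cy,Rm,e=C; v,u=np.mgrid[0:480,0:640]
    P=np.stack([(u-cx)/f*D,(v-cy)/f*D,D],-1); return P@Rm.T+e
def proj(C,p):
    f,cx,cy,Rm,e=C; q=Rm.T@(np.array(p)-e); return q[:2]/q[2]*f+[cx,cy]
def save(n,im): cv2.imwrite(f"pics/{n}.png",im[...,::-1])
E
python3 - <<'E'
from h import *
print(r.hold_point_z, status.observe())
for n in("top","scene"):
    C=cam(n); im,D=eyes.capture(n); save(n,im); P=cloud(C,D); np.savez(n,im=im,D=D,P=P)
    print(n,C[4],C[3].round(3).tolist())
    for t in("station","tin","jaw","crank","crank_knob","guard","guard_grip","pointer","mark"):
        o=spotter.regions_of(n,t)
        for x in o[:1]:
            m=x["mask"]&(D>0); print(t,round(x["p"],2),np.round(x["extent"]),np.median(P[m],0).round(4) if m.any() else None)
E
```

```text
pics
0.0188 {'t': 0.0, 'joints': array([ 1.19728424,  0.60010605, -0.00254323,  1.60010285,  0.0018119 ,
        0.94288187, -0.07979282]), 'qvel': array([-8.60551694e-04, -9.48908321e-04, -8.14772436e-04,  6.96947159e-04,
        7.47515407e-04,  3.44959694e-04, -6.83506926e-05]), 'tau': array([-1.08980981e-03, -7.65081453e+01,  1.49678405e+00, -2.52357423e+01,
       -5.24901599e-02,  1.67737756e-02,  1.69769392e-04]), 'eef_pos': array([ 0.21188712, -0.69285677,  0.2177834 ]), 'ee_rot': array([-7.25312999e-04,  9.89002373e-01,  1.47897757e-01, -1.83084299e-04]), 'ft_force': array([ 0.4937037 , -0.65318044, -0.37996679]), 'wrist_torque': array([-0.00716733,  0.02743896,  0.00695844]), 'grip_force': 0.0, 'width': 1.0013842279991967}Traceback (most recent call last):
  File "<stdin>", line 4, in <module>
  File "h.py", line 14, in cloud
    P=np.stack([(u-cx)/f*D,(v-cy)/f*D,D],-1); return P@Rm.T+e
                                                     ~^~~~~
ValueError: matmul: Input operand 1 has a mismatch in its core dimension 0, with gufunc signature (n?,k),(k,m?)->(n?,m?) (size 4 is different from 3)
```

```bash
sed -i 's/np.array(c\["rotation"\])/quat(c["rotation"]).as_matrix()/' h.py
python3 - <<'E'
from h import *
for n in("top","scene"):
    C=cam(n); im,D=eyes.capture(n); save(n,im); P=cloud(C,D); np.savez(n,im=im,D=D,P=P)
    print(n,C[4],C[3].round(3).tolist())
    for t in("station","tin","jaw","crank","crank_knob","guard","guard_grip","pointer","mark"):
        o=spotter.regions_of(n,t)
        for x in o[:1]:
            m=x["mask"]&(D>0); print(t,round(x["p"],2),np.round(x["extent"]),np.median(P[m],0).round(4) if m.any() else None)
E
```

```text
top [ 0.3378229  -0.02394177  1.20047833] [[-0.0, -0.991, 0.134], [-1.0, -0.001, -0.007], [0.007, -0.134, -0.991]]
station 0.59 [194. 167. 334. 270.] [0.5328 0.1114 0.0137]
jaw 0.68 [241. 203. 249. 227.] [0.5471 0.1621 0.0534]
crank 0.53 [194. 208. 220. 229.] [0.5303 0.2467 0.0667]
crank_knob 0.62 [197. 217. 204. 230.] [0.5141 0.256  0.1068]
guard 0.85 [245. 195. 302. 239.] [0.5413 0.0849 0.0863]
guard_grip 0.76 [246. 192. 307. 239.] [0.5413 0.0844 0.0864]
pointer 0.91 [250. 192. 307. 236.] [0.5413 0.0849 0.0864]
mark 0.35 [194. 167. 334. 271.] [0.5317 0.1114 0.0136]
scene [-0.43744156  0.86351693  0.87151498] [[-0.688, -0.387, 0.614], [-0.725, 0.339, -0.6], [0.024, -0.858, -0.514]]
station 0.69 [174. 238. 333. 337.] [0.5051 0.1439 0.0132]
tin 0.84 [248. 270. 277. 291.] [0.5193 0.124  0.0354]
jaw 0.6 [233. 271. 247. 295.] [0.5363 0.1727 0.0433]
crank 0.69 [232. 245. 292. 272.] [0.5244 0.1001 0.0865]
crank_knob 0.58 [210. 280. 215. 294.] [0.5098 0.2678 0.0894]
guard 0.98 [234. 241. 296. 277.] [0.5181 0.1022 0.0868]
guard_grip 0.95 [234. 246. 293. 278.] [0.5162 0.1029 0.0868]
pointer 0.97 [235. 242. 292. 274.] [0.5185 0.1021 0.0868]
mark 0.57 [248. 272. 280. 291.] [0.5181 0.1248 0.0353]
```

View pics/top.png

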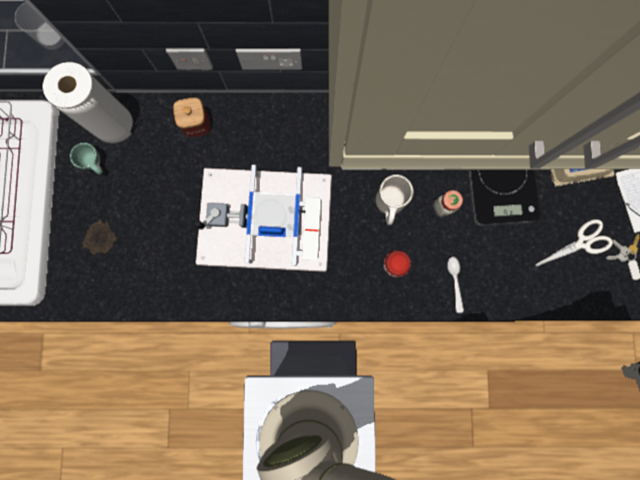

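View pics/scene.png

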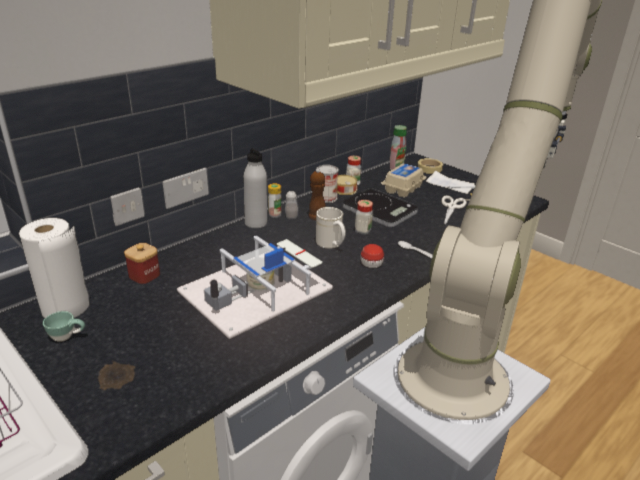

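```bash
python3 - <<'E'
from h import *
for n in("top","scene"):
    d=np.load(n+".npz"); P=d["P"]; im=d["im"].astype(int)
    box=(P[...,0]>.35)&(P[...,0]<.72)&(P[...,1]>-.1)&(P[...,1]<.4)
    bright=im.min(-1)>150
    m=box&(abs(P[...,2]-.012)<.008)&bright
    m=cv2.morphologyEx(m.astype(np.uint8),cv2.MORPH_OPEN,np.ones((3,3)))>0
    rc=cv2.minAreaRect((P[m][:,:2]*1000).astype(np.float32)); print(n,rc)
    b=cv2.boxPoints(rc); print(b)
    k=box&(P[...,2]>.1)&(P[...,1]>.2); print("knob",k.sum(),P[k].mean(0),P[k].min(0),P[k].max(0))
    bl=box&(im[...,2]>im[...,0]+60); g=bl&(P[...,2]>.12)&(P[...,2]<.145); print("grip",g.sum(),P[g].mean(0),P[g].min(0),P[g].max(0))
    rd=box&(im[...,0]>im[...,2]+60)&(P[...,2]<.1); print("mark",rd.sum(),P[rd].mean(0),P[rd].min(0),P[rd].max(0))
s=np.load("top.npz"); c=s["im"][155:285,185:345]; save("topc",cv2.resize(c,None,fx=5,fy=4.5,interpolation=cv2.INTER_CUBIC))
E
```

```text
top ((544.0777587890625, 115.50774383544922), (329.4568786621094, 250.03826904296875), 87.07723999023438)
[[410.8218   -42.63173 ]
 [660.5348   -55.381104]
 [677.33374  273.64722 ]
 [427.62073  286.3966  ]]
knob 52 [0.51592126 0.25902891 0.10929399] [0.50788229 0.25147446 0.10040273] [0.52527426 0.26723475 0.11426321]
grip 127 [0.49751298 0.08605628 0.13033755] [0.49123047 0.05986622 0.12066799] [0.50468135 0.11476642 0.1360337 ]
mark 32 [ 0.50264596 -0.0085875   0.08823832] [ 0.49975507 -0.02286164  0.08255953] [0.50496313 0.00816429 0.09374125]
scene ((542.1926879882812, 120.54315948486328), (330.8572082519531, 253.31813049316406), 87.18299102783203)
[[407.5565   -38.460716]
 [660.5685   -50.910362]
 [676.82886  279.54703 ]
 [423.8169   291.99667 ]]
knob 50 [0.51207008 0.26565722 0.10639214] [0.50359021 0.25617108 0.10019971] [0.52396681 0.2737719  0.11240062]
grip 102 [0.49420438 0.09416246 0.1270997 ] [0.48801599 0.06532769 0.12028523] [0.50463248 0.11983076 0.1337494 ]
mark 23 [0.50282926 0.01261649 0.08015568] [ 0.49662945 -0.01967616  0.04406175] [0.51078696 0.09383152 0.09122056]
```

>>> {"fn": "drive_tool", "kwargs": {
  "series": [
    [[0,0,-0.1,-1,50],[0,0,-0.1,-1,50],[0,0,-0.1,-1,50],[0,0,-0.1,-1,50],[0,0,-0.1,-1,50],[0,0,-0.1,-1,50],[0,0,-0.1,-1,50],[0,0,-0.1,-1,50],[0,0,0,-1,50],[0,0,0,-1,50],[0,0,0,-1,50],[0,0,0,-1,50]]
  ]
}}

```text
t: 2.25
eef_pos: [0.2119, -0.6933, 0.2587]
ee_rot: [0.0, 0.808, 0.589, -0.0]
ft_force: [-0.1, -0.4, 0.3]
width: 0.536
grip_force: 0.0
```

>>> {"fn": "drive_tool", "kwargs": {
  "series": [
    [[0,0,0,-1,50],[0,0,0,-1,50],[0,0,0,-1,50],[0.4,0.2,0,-0.3,50],[0.8,0.4,0,0,50],[0.88,0.4,0,0,50],[0.88,0.4,0,0,50],[0.88,0.4,0,0,50],[0.88,0.4,0,0,50],[0.88,0.4,0,0,50],[0.88,0.4,0,0,50],[0.88,0.4,0,0,50]]
  ]
}}

```text
t: 3.45
eef_pos: [0.4013, -0.3329, 0.2589]
ee_rot: [0.0, 0.725, 0.689, -0.0]
ft_force: [0.9, -0.4, -0.3]
width: 0.538
grip_force: 0.0
```

>>> {"fn": "drive_tool", "kwargs": {
  "series": [
    [[0.88,0.4,0,0,50],[0.9,0.1,0,0,50],[0.9,0.1,0,0,50],[0.9,0.1,0,0,50],[0.9,0.1,0,0,50],[0.9,0.1,0,0,50],[0.9,0.1,0,0,50],[0.9,0.1,0,0,50],[0.9,0.1,0,0,50],[0.9,0.1,0,0,50],[0.5,0,0,0,50],[0,0,0,0,50]]
  ]
}}

```text
t: 4.65
eef_pos: [0.4893, 0.1399, 0.2589]
ee_rot: [-0.001, 0.723, 0.691, 0.001]
ft_force: [-0.1, -0.2, -0.2]
width: 0.537
grip_force: 0.0
```

Look from here with the wrist camera.

```bash
python3 - <<'E'
from h import *
C=cam("wrist"); im,D=eyes.capture("wrist"); save("w1",im); P=cloud(C,D); np.savez("w1",im=im,D=D,P=P)
s=status.observe(); yaw=quat(s["ee_rot"]).as_matrix()[:,0]; print(np.degrees(np.arctan2(yaw[1],yaw[0])),s["joints"].round(2),C[4])
for t in("crank_knob","guard_grip","pointer","mark","tin","jaw"):
    o=spotter.regions_of("wrist",t)
    for x in o[:1]:
        m=x["mask"]&(D>0); print(t,round(x["p"],2),np.round(x["extent"]),np.median(P[m],0).round(4) if m.any() else None)
box=(P[...,0]>.35)&(P[...,0]<.72)&(P[...,1]>-.1)&(P[...,1]<.4); I=im.astype(int)
k=box&(P[...,2]>.1)&(P[...,2]<.12)&(P[...,1]>.2)&(I.max(-1)<90); print("knob",k.sum(),P[k].mean(0),P[k].min(0),P[k].max(0))
bl=box&(I[...,2]>I[...,0]+60)&(P[...,2]>.12)&(P[...,2]<.145); print("grip",bl.sum(),P[bl].mean(0),P[bl].min(0),P[bl].max(0))
E
```

```text
87.33405702225976 [ 0.05  0.34 -0.57  2.02  0.24  0.85 -0.7 ] [0.49163473 0.22473309 0.42444908]
crank_knob 0.9 [333.  70. 359.  98.] [0.5141 0.2598 0.109 ]
guard_grip 0.9 [319. 212. 431. 325.] [0.5346 0.1018 0.0856]
pointer 0.68 [332.  71. 390. 132.] [0.529  0.2489 0.0654]
tin 0.27 [345. 178. 401. 197.] [0.5423 0.1678 0.0538]
jaw 0.72 [346. 178. 399. 197.] [0.544  0.1679 0.0538]
knob 413 [0.51470865 0.26083429 0.10899147] [0.50608747 0.25231349 0.1009087 ] [0.52308791 0.27019104 0.11231283]
grip 689 [0.49816438 0.09085017 0.13060662] [0.49135023 0.0633128  0.1260024 ] [0.50504556 0.11618563 0.13331357]
```

View pics/w1.png

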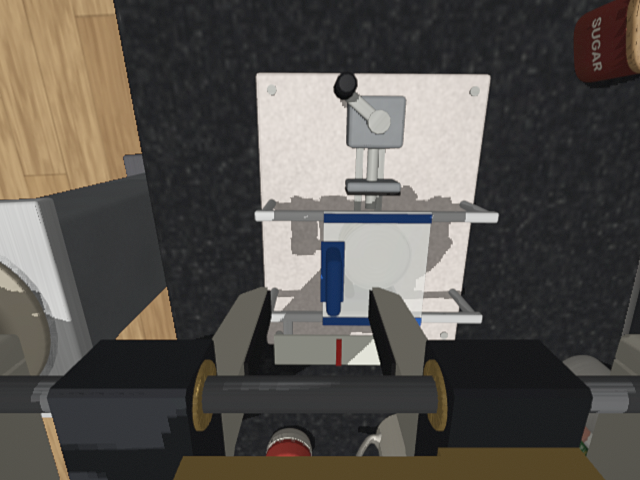

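```bash
python3 - <<'E'
from h import *
d=np.load("w1.npz"); P=d["P"]; C=cam("wrist")
print("hub",P[121,379],at_z(C,379,121,.068))
m=(abs(P[...,2]-.012)<.006)&(d["im"].min(-1)>150)&(P[...,0]>.38)&(P[...,0]<.72)&(P[...,1]>-.05)&(P[...,1]<.32)
print(cv2.minAreaRect((P[m][:,:2]*1000).astype(np.float32)))
O=np.array([.5434,.0882]); 
for yaw in(-2.7,-2.9):
    a=np.radians(yaw); Rm=np.array([[np.cos(a),-np.sin(a)],[np.sin(a),np.cos(a)]]); ax=O+Rm@[0,.145]; k=Rm.T@(np.array([.5145,.2610])-ax); print(ax,k,np.hypot(*k),np.arctan2(k[1],-k[0]))
E
```

```text
hub [0.5486964  0.23124915 0.06356218] [0.54854378 0.22452145 0.068     ]
((542.375732421875, 120.89491271972656), (318.9678039550781, 248.4594268798828), 86.98302459716797)
[0.55023044 0.23303903] [-0.03700791  0.02624679] 0.04537047221820906 0.6168878835893048
[0.55073598 0.23301431] [-0.03760545  0.02611657] 0.04578476824850162 0.6070176861255461
```

>>> {"fn": "drive_tool", "kwargs": {
  "series": [
    [[0.6,0.1,0,0,50],[0.8,0.1,0,0,50],[0.8,0.1,0,0,50],[0.24,0.09,0.4,0,50],[0,0,0.8,0,50],[0,0,0.8,0,50],[0,0,0.6,0,50],[0,0,0.5,0,50],[0,0,0.36,0,50],[0,0,0.2,0,50],[0,0,0,0,50]]
  ]
}}

```text
t: 6.1
eef_pos: [0.5145, 0.2557, 0.0746]
ee_rot: [-0.0, 0.725, 0.689, -0.001]
ft_force: [-0.9, -0.2, -0.1]
width: 0.538
grip_force: 0.0
```

>>> {"fn": "drive_tool", "kwargs": {
  "series": [
    [[0,0,0,0,8],[0,0,0,0,8],[0,0,0,0,8],[0,0,0,0,8],[0,0,0,0,8]]
  ],
  "newtons": 40
}}

```text
t: 6.6
eef_pos: [0.516, 0.2566, 0.0762]
ee_rot: [0.0, 0.725, 0.689, 0.001]
ft_force: [3.6, 0.7, 1.9]
width: 0.199
grip_force: 40.0
```

>>> {"fn": "drive_tool", "kwargs": {
  "series": [
    [[0,0,0,0,30],[0,0,0,0,30],[0.08,0,0,0,30],[0,0,0,0,8],[0,0,0,0,8],[0,0,0,0,8]]
  ],
  "newtons": 40
}}

```text
t: 7.2
eef_pos: [0.5157, 0.2608, 0.0756]
ee_rot: [0.0, 0.725, 0.689, 0.001]
ft_force: [3.7, 0.5, -2.5]
width: 0.192
grip_force: 39.8
```

```bash
cat > circ.py <<'E'
# chord shifts for leading the knob round, tool x = station y, tool y = station x (units of 50 mm)
import numpy as np,sys
a,b,n=map(float,sys.argv[1:]); th=np.linspace(a,b,int(n)+1); p=45*np.c_[np.sin(th),-np.cos(th)]
print(np.round(np.diff(p,axis=0)/50,3).tolist(), np.round(th[-1],3))
E
python3 circ.py .6 4.6 24
python3 - <<'E'
from h import *
s=status.observe();print(s["eef_pos"],s["ft_force"],s["width"],s["grip_force"])
E
```

```text
[[0.116, 0.095], [0.099, 0.113], [0.079, 0.127], [0.057, 0.139], [0.033, 0.146], [0.008, 0.15], [-0.017, 0.149], [-0.041, 0.144], [-0.065, 0.135], [-0.086, 0.123], [-0.105, 0.107], [-0.122, 0.088], [-0.134, 0.066], [-0.144, 0.043], [-0.149, 0.019], [-0.15, -0.006], [-0.147, -0.031], [-0.139, -0.055], [-0.128, -0.077], [-0.114, -0.097], [-0.096, -0.115], [-0.076, -0.129], [-0.053, -0.14], [-0.029, -0.147]] 4.6
[0.51574717 0.26078516 0.07559074] [ 3.6841759   0.50758072 -2.47402913] 0.19233356756298312 39.81311101859319
```

>>> {"fn": "drive_tool", "kwargs": {
  "series": [
    [[0.116,0.095,0,0,8],[0.099,0.113,0,0,8],[0.079,0.127,0,0,8],[0.057,0.139,0,0,8],[0.033,0.146,0,0,8],[0.008,0.15,0,0,8]]
  ]
}}

```text
t: 7.8
eef_pos: [0.5531, 0.277, 0.0754]
ee_rot: [0.0, 0.725, 0.689, -0.002]
ft_force: [-5.9, -4.9, 5.9]
width: 0.193
grip_force: 39.9
```

>>> {"fn": "drive_tool", "kwargs": {
  "series": [
    [[-0.017,0.149,0,0,8],[-0.041,0.144,0,0,8],[-0.065,0.135,0,0,8],[-0.086,0.123,0,0,8],[-0.105,0.107,0,0,8],[-0.122,0.088,0,0,8]]
  ]
}}

```text
t: 8.4
eef_pos: [0.5888, 0.2555, 0.0755]
ee_rot: [-0.001, 0.724, 0.69, -0.001]
ft_force: [-6.2, 2.0, 3.3]
width: 0.19
grip_force: 39.9
```

>>> {"fn": "drive_tool", "kwargs": {
  "series": [
    [[-0.134,0.066,0,0,8],[-0.144,0.043,0,0,8],[-0.149,0.019,0,0,8],[-0.15,-0.006,0,0,8],[-0.147,-0.031,0,0,8],[-0.139,-0.055,0,0,8]]
  ]
}}

```text
t: 9.0
eef_pos: [0.5907, 0.2118, 0.0756]
ee_rot: [-0.0, 0.724, 0.689, 0.001]
ft_force: [1.3, 5.8, -2.1]
width: 0.196
grip_force: 39.8
```

>>> {"fn": "drive_tool", "kwargs": {
  "series": [
    [[-0.128,-0.077,0,0,8],[-0.114,-0.097,0,0,8],[-0.096,-0.115,0,0,8],[-0.076,-0.129,0,0,8],[-0.053,-0.14,0,0,8],[-0.029,-0.147,0,0,8]]
  ]
}}

```text
t: 9.6
eef_pos: [0.5544, 0.187, 0.0757]
ee_rot: [0.001, 0.725, 0.689, 0.0]
ft_force: [5.1, 2.8, -4.5]
width: 0.196
grip_force: 39.8
```

```bash
cat > f.py <<'E'
from h import *
s=status.observe(); A=np.array([.5505,.233]); a=np.radians(-2.8); Rm=np.array([[np.cos(a),-np.sin(a)],[np.sin(a),np.cos(a)]])
k=Rm.T@(s["eef_pos"][:2]-A); th=np.arctan2(k[1],-k[0])%(2*np.pi); f=Rm.T@s["ft_force"][:2]
print("th",th,"r",np.hypot(*k),"tangential",-f@[np.sin(th),np.cos(th)],"radial",f@[-np.cos(th),np.sin(th)],s["ft_force"],s["width"])
E
python3 f.py; python3 circ.py 4.6 5.6 20
```

```text
th 4.57809327744277 r 0.046148742957488914 tangential 5.3413896070047295 radial -2.333119237628872 [ 5.12284373  2.78035258 -4.54466786] 0.19564727975785468
[[-0.004, -0.045], [-0.002, -0.045], [0.001, -0.045], [0.003, -0.045], [0.005, -0.045], [0.007, -0.044], [0.009, -0.044], [0.012, -0.043], [0.014, -0.043], [0.016, -0.042], [0.018, -0.041], [0.02, -0.04], [0.022, -0.039], [0.024, -0.038], [0.026, -0.037], [0.028, -0.035], [0.029, -0.034], [0.031, -0.033], [0.033, -0.031], [0.034, -0.029]] 5.6
```

>>> {"fn": "drive_tool", "kwargs": {
  "series": [
    [[-0.004,-0.045,0,0,8],[-0.002,-0.045,0,0,8],[0.001,-0.045,0,0,8],[0.003,-0.045,0,0,8],[0.005,-0.045,0,0,8],[0.007,-0.044,0,0,8]]
  ]
}}

```text
t: 10.2
eef_pos: [0.5419, 0.1878, 0.0757]
ee_rot: [0.001, 0.725, 0.689, 0.0]
ft_force: [10.0, -3.2, -4.9]
width: 0.19
grip_force: 39.8
```

```bash
python3 f.py
```

```text
th 4.851689635308693 r 0.04600332449658056 tangential 10.400757145806056 radial 1.3090973331899682 [ 9.97228377 -3.23156951 -4.9056224 ] 0.1900407687584019
```

>>> {"fn": "drive_tool", "kwargs": {
  "series": [
    [[0.002,-0.011,0,0,8],[0,0,0,0,8]]
  ]
}}

```text
t: 10.4
eef_pos: [0.5417, 0.1878, 0.0757]
ee_rot: [0.001, 0.725, 0.689, 0.0]
ft_force: [8.5, -2.5, -4.5]
width: 0.193
grip_force: 39.8
```

```bash
python3 f.py
```

```text
th 4.85475272301762 r 0.04603847890298634 tangential 8.809696888739436 radial 0.7957167184881352 [ 8.49786019 -2.45566621 -4.47594021] 0.1926579260014215
```

>>> {"fn": "drive_tool", "kwargs": {
  "series": [
    [[0.005,-0.022,0,0,8],[0.005,-0.022,0,0,8],[0,0,0,0,8]]
  ]
}}

```text
t: 10.7
eef_pos: [0.5405, 0.1881, 0.0758]
ee_rot: [0.002, 0.725, 0.688, 0.001]
ft_force: [12.5, -3.8, -6.5]
width: 0.192
grip_force: 39.8
```

```bash
python3 f.py
```

```text
th 4.882182992854384 r 0.04599763020910096 tangential 12.995376196776435 radial 1.0501280604964456 [12.45813529 -3.84414314 -6.52020473] 0.19153411428227415
```

>>> {"fn": "drive_tool", "kwargs": {
  "series": [
    [[0,0,0,0,45],[0,0,0,0,45],[0,0,0,0,45],[0,0,-0.4,0,45],[0,0,-0.8,0,45],[0,0,-0.8,0,45],[0,0,-0.8,0,60],[-0.2,-0.1,-0.5,0,60],[-0.2,-0.2,0,0,60],[0,0,0,0,60],[0,0,0,0,60]]
  ]
}}

```text
t: 11.8
eef_pos: [0.5209, 0.1705, 0.2397]
ee_rot: [-0.0, 0.725, 0.689, -0.001]
ft_force: [0.0, 0.0, 0.1]
width: 0.645
grip_force: 0.0
```

```bash
python3 - <<'E'
from h import *
C=cam("wrist"); im,D=eyes.capture("wrist"); save("w2",im); P=cloud(C,D); np.savez("w2",im=im,D=D,P=P)
s=status.observe(); print(s["eef_pos"],s["ft_force"])
I=im.astype(int); box=(P[...,0]>.35)&(P[...,0]<.72)&(P[...,1]>-.1)&(P[...,1]<.4)
bl=box&(I[...,2]>I[...,0]+60)&(P[...,2]>.12)&(P[...,2]<.145); print("grip",bl.sum(),np.median(P[bl],0),P[bl].min(0),P[bl].max(0))
for t in("crank_knob","jaw","tin","mark","pointer","guard_grip"):
    for x in spotter.regions_of("wrist",t)[:1]:
        m=x["mask"]&(D>0); print(t,round(x["p"],2),np.round(x["extent"]),np.median(P[m],0).round(4) if m.any() else None)
E
```

```text
[0.52112863 0.17084269 0.23952075] [-0.45538502 -0.49995669 -0.55682692]
grip 792 [0.49823703 0.09357131 0.13065517] [0.49105926 0.06223609 0.12026037] [0.50540391 0.11745294 0.13321461]
crank_knob 0.87 [331. 196. 359. 222.] [0.5399 0.191  0.1085]
jaw 0.72 [318. 238. 370. 247.] [0.5446 0.1399 0.0372]
tin 0.23 [330. 142. 359. 222.] [0.5438 0.2051 0.0656]
mark 0.49 [318. 238. 368. 246.] [0.5439 0.1398 0.0372]
pointer 0.79 [288. 244. 405. 373.] [0.5356 0.1001 0.0857]
guard_grip 0.76 [290. 246. 403. 372.] [0.5356 0.1001 0.0857]
```

View pics/w2.png

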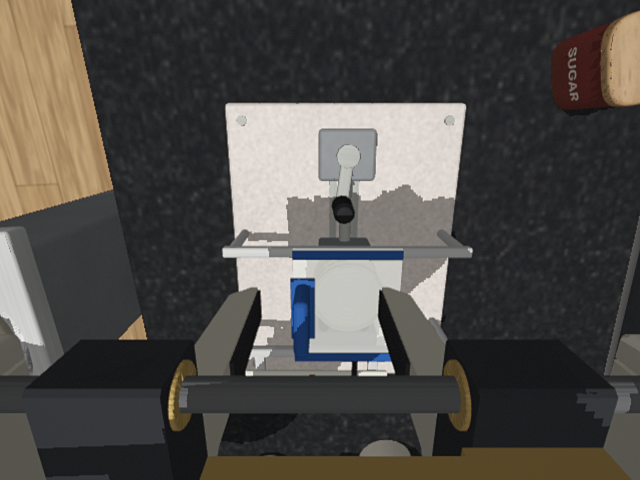

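>>> {"fn": "drive_tool", "kwargs": {
  "series": [
    [[-0.4,-0.1,0,0,50],[-0.7,-0.15,0,0,50],[-0.52,-0.13,0,0,50],[0,0,0.4,0,50],[0,0,0.7,0,50],[0,0,0.7,0,50],[0,0,0.6,0,50],[0,0,0.35,0,50],[0,0,0.14,0,50],[0,0,0,0,50]]
  ]
}}

```text
t: 13.15
eef_pos: [0.4984, 0.0913, 0.0954]
ee_rot: [-0.0, 0.724, 0.689, -0.001]
ft_force: [0.4, -0.2, 0.2]
width: 0.536
grip_force: 0.0
```

>>> {"fn": "drive_tool", "kwargs": {
  "series": [
    [[0,0,0,0,5],[0,0,0,0,5],[0,0,0,0,5],[0,0,0,0,5],[0,0,0,0,5]]
  ],
  "newtons": 40
}}

```text
t: 13.65
eef_pos: [0.499, 0.091, 0.0965]
ee_rot: [0.0, 0.725, 0.689, 0.0]
ft_force: [2.9, -1.4, 0.5]
width: 0.157
grip_force: 1.6
```

```bash
cat > pm.py <<'E'
from h import *
import sys
O=np.array([.5434,.0882]); a=np.radians(-2.8); Rm=np.array([[np.cos(a),-np.sin(a)],[np.sin(a),np.cos(a)]])
def st(p): return np.c_[(p[:,:2]-O)@Rm*1000,p[:,2]*1000]
def run(n,im,P,tag):
    I=im.astype(int); S=st(P.reshape(-1,3)).reshape(P.shape)
    reg=(S[...,1]>-125)&(S[...,1]<-58)&(S[...,0]>-125)&(S[...,0]<60)
    m=reg&(I[...,0]>I[...,2]+50)&(I[...,0]>I[...,1]+50); k=reg&(I.max(-1)<60)&(abs(S[...,2]-85)<8)
    for nm,q in(("mark",m),("ptr",k)):
        if q.sum(): v,u=np.nonzero(q); print(tag,nm,q.sum(),np.median(S[q],0).round(1),S[q].min(0).round(1),S[q].max(0).round(1),"px",u.min(),u.max(),v.min(),v.max())
if __name__=="__main__":
    for n in("top","scene","w1","w2"): d=np.load(n+".npz"); run(n,d["im"],d["P"],n)
    for n in("top","scene","wrist"):
        C=cam(n); im,D=eyes.capture(n); P=cloud(C,D); np.savez("n_"+n,im=im,D=D,P=P); run(n,im,P,"now "+n); save("now_"+n,im)
    s=status.observe(); print(s["eef_pos"],s["ft_force"],s["width"]*93)
E
python3 pm.py
```

```text
top mark 32 [-36.3 -99.8  88.4] [ -38.6 -113.1   82.6] [-33.5 -81.9  93.7] px 305 318 229 231
top ptr 7 [  8.2 -70.1  89.4] [  7.8 -77.3  86.7] [ 10.5 -67.5  90.3] px 300 304 210 211
scene mark 19 [-37.  -96.7  87. ] [ -42.1 -109.7   83.8] [-31.5 -77.6  91.2] px 296 304 250 254
w1 mark 126 [-37.4 -95.1  88.4] [ -39.9 -111.1   86.7] [-34.4 -80.   90.3] px 336 341 340 364
w1 ptr 1 [ -5.5 -58.2  88.9] [ -5.5 -58.2  88.9] [ -5.5 -58.2  88.9] px 369 369 322 322
w2 ptr 63 [  7.2 -70.   88.3] [  4.9 -78.9  87. ] [  9.5 -61.4  89.7] px 352 356 361 374
now scene mark 16 [-38.8 -93.5  87.1] [ -43.6 -108.5   84.7] [-34.3 -78.8  90.2] px 296 304 250 254
now wrist mark 362 [-36.8 -92.6  88.3] [ -39.8 -108.8   85.4] [-34.1 -78.1  89.9] px 329 338 416 455
[0.49958863 0.09096022 0.09650419] [ 3.64654292 -2.28485141  3.7817832 ] 14.149394881096581
```

>>> {"fn": "drive_tool", "kwargs": {
  "series": [
    [[0,0,0,0,5],[0,-0.05,0,0,5],[0,-0.1,0,0,5],[0,-0.1,0,0,5],[0,-0.1,0,0,5],[0,-0.1,0,0,5],[0,-0.1,0,0,5],[0,-0.1,0,0,5],[0,-0.1,0,0,5],[0,-0.05,0,0,5],[0,0,0,0,5]]
  ],
  "newtons": 40
}}

```text
t: 14.9
eef_pos: [0.4593, 0.093, 0.0965]
ee_rot: [0.0, 0.725, 0.689, 0.001]
ft_force: [4.8, -2.7, 5.7]
width: 0.149
grip_force: 40.0
```

```bash
sed -i 's/    for n in("top","scene","w1","w2").*//' pm.py; python3 pm.py; python3 - <<'E'
import cv2
a=cv2.imread("pics/now_wrist.png")[300:480,240:440]; b=cv2.imread("pics/now_scene.png")[220:300,230:330]
c=cv2.imread("pics/now_top.png")[180:270,230:330]
f=lambda i:cv2.resize(i,(400,300),interpolation=cv2.INTER_CUBIC)
import numpy as np
cv2.imwrite("pics/c1.png",np.vstack([np.hstack([f(a),f(b)]),np.hstack([f(c),f(cv2.imread("pics/now_scene.png"))])]))
E
```

```text
[0.45961292 0.09302049 0.09645312] [ 5.11418199 -2.32804291  5.80048929] 13.576322360929296
```

View pics/c1.png

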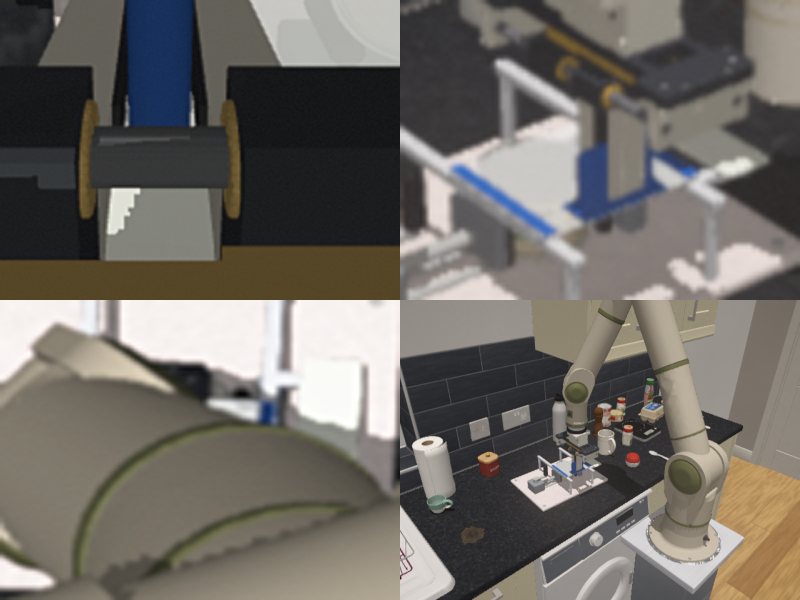

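```bash
python3 - <<'E'
from pm import *
def prof(n,y0,y1,x0,x1,ch):
    d=np.load(n+".npz"); S=st(d["P"].reshape(-1,3)); I=d["im"].reshape(-1,3).astype(float); v=ch(I)
    m=(S[:,1]>y0)&(S[:,1]<y1)&(S[:,0]>x0)&(S[:,0]<x1)&(abs(S[:,2]-86)<8)
    b=np.arange(x0,x1+1,1.); k=np.digitize(S[m,0],b)
    print(n,[(round(b[i-1]+.5,1),int(v[m][k==i].mean())) for i in range(1,len(b)) if (k==i).any()])
prof("w2",-77,-64,-2,16,lambda I:I.sum(1)/3)
prof("top",-77,-64,-2,18,lambda I:I.sum(1)/3)
for n in("w1","n_wrist","top"): prof(n,-108,-84,-46,-28,lambda I:I[:,0]-I[:,2])
E
```

```text
w2 [(np.float64(-1.5), 133), (np.float64(-0.5), 149), (np.float64(0.5), 133), (np.float64(3.5), 153), (np.float64(4.5), 79), (np.float64(5.5), 41), (np.float64(6.5), 11), (np.float64(7.5), 16), (np.float64(8.5), 14), (np.float64(9.5), 41), (np.float64(10.5), 131), (np.float64(12.5), 153), (np.float64(13.5), 133), (np.float64(14.5), 143), (np.float64(15.5), 144)]
top [(np.float64(6.5), 112), (np.float64(7.5), 51), (np.float64(8.5), 49), (np.float64(9.5), 71), (np.float64(10.5), 81)]
w1 [(np.float64(-45.5), 7), (np.float64(-44.5), 7), (np.float64(-43.5), 7), (np.float64(-42.5), 7), (np.float64(-41.5), 5), (np.float64(-40.5), 5), (np.float64(-39.5), 65), (np.float64(-38.5), 93), (np.float64(-37.5), 91), (np.float64(-36.5), 91), (np.float64(-35.5), 86), (np.float64(-34.5), 48), (np.float64(-33.5), 2), (np.float64(-32.5), 4), (np.float64(-31.5), 6), (np.float64(-30.5), 7), (np.float64(-29.5), 8), (np.float64(-28.5), 8)]
n_wrist []
top [(np.float64(-45.5), 2), (np.float64(-44.5), 1), (np.float64(-43.5), 0), (np.float64(-42.5), -1), (np.float64(-41.5), 2), (np.float64(-40.5), 3), (np.float64(-39.5), 19), (np.float64(-38.5), 49), (np.float64(-37.5), 143), (np.float64(-36.5), 158), (np.float64(-35.5), 130), (np.float64(-34.5), 132), (np.float64(-33.5), 99), (np.float64(-32.5), 42), (np.float64(-31.5), 20), (np.float64(-29.5), 0), (np.float64(-28.5), 1)]
```

```bash
python3 - <<'E'
import cv2,numpy as np
f=lambda i:cv2.resize(i,(400,400),interpolation=cv2.INTER_NEAREST)
cv2.imwrite("pics/c2.png",np.hstack([f(cv2.imread("pics/w2.png")[340:390,330:380]),f(cv2.imread("pics/w1.png")[325:375,315:365])]))
E
```

```text
(no output)
```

View pics/c2.png

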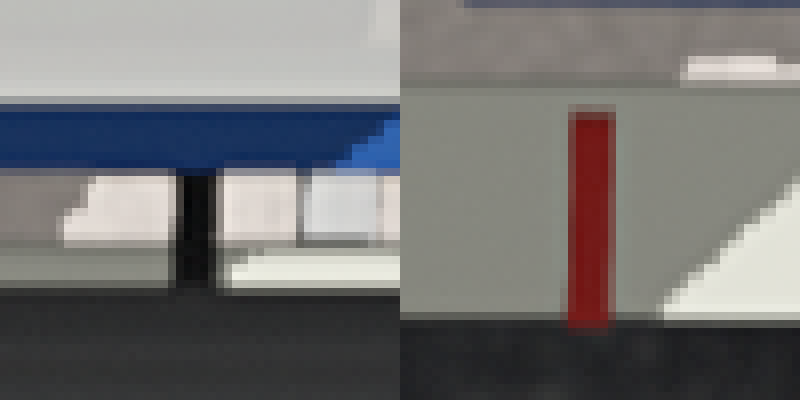

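>>> {"fn": "drive_tool", "kwargs": {
  "series": [
    [[0,-0.044,0,0,5],[0,-0.044,0,0,5],[0,0,0,0,5],[0,0,0,0,5]]
  ]
}}

```text
t: 15.45
eef_pos: [0.4553, 0.0933, 0.0964]
ee_rot: [0.0, 0.725, 0.689, 0.001]
ft_force: [5.3, -2.4, 5.5]
width: 0.149
grip_force: 40.0
```

```bash
python3 - <<'E'
from pm import *
for _ in range(3):
    C=cam("scene"); im,D=eyes.capture("scene"); s=status.observe()
    print(s["eef_pos"],((s["eef_pos"][:2]-np.array([.4993,.09098]))@Rm*1000).round(2),s["ft_force"],s["width"]*93,s["grip_force"])
for t in("tin","jaw","crank_knob"):
    for x in spotter.regions_of("scene",t)[:1]:
        m=x["mask"]&(D>0); P=cloud(C,D); print(t,round(x["p"],2),np.median(st(P[m]),0).round(1))
E
```

```text
[0.45527985 0.09325079 0.09645902] [-44.08   0.12] [ 4.76034703 -2.27992617  5.95973632] 13.683881590270191 40.00235617160797
[0.45528964 0.09325946 0.09644649] [-44.07   0.13] [ 5.11202261 -2.14378081  5.72011099] 13.784040060420534 40.00236690044403
[0.45528981 0.09325345 0.09644777] [-44.07   0.12] [ 4.79200846 -2.27239493  5.26977114] 14.037353911678386 40.002309679985046
tin 0.41 [-24.3  20.1  22. ]
jaw 0.65 [-44.   60.5  12.9]
crank_knob 0.67 [-12.8 104.5  89.7]
```

```bash
python3 -c "
from bench import r
print(r.hand_in())"
```

```text
the job is handed in; nothing more can be done
None
```

The job is handed in: the crank was turned until the tin was held at about 13 N and then let go, and the guard is held about 44 mm out with a 40 N grip; that distance was measured before the pull, because the hand hid both mark and pointer at the end, so I could not see them lined up.

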